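# Open the cuvette holder

### The arm

A 7-joint arm with a two-finger parallel gripper is mounted at the origin on the work surface. World frame = base frame: x ahead of the robot, y to its left, z up, the work surface at z = 0. Lengths are in m, angles in rad, forces in N, time in s.
With the tool pointing down it reaches from about 0.425 to 1.025 m from the base axis. Payload 3.6 kg.
Tool frame: the origin (TCP) lies between the finger pads; the fingertips stand tip_extent ahead of it and the grasp point (between the pads) lies 11 mm behind it (tip_extent is the distance from the TCP to the fingertips, in m); z points along the fingers, y is the line along which they close (so a half turn about z gives the same grasp; the last joint's range is limited). The gripper opens to 85 mm and grips with 20 to 120 N. Pads are 22 mm wide; open, the fingers measure 114 mm over their backs; the gripper's body (76 mm by 85 mm) begins 54 mm behind the grasp point. The pads swing forward as they close: fully open they stand 13 mm farther back than shut.
Start: joints at [-1.387, 0.591, 0.048, 1.609, -0.033, 0.943, -0.034], TCP at [0.198, 0.697, 0.239] pointing down, gripper open.
Joint ranges: [-2.69, 2.69], [-0.47, 2.24], [-1.27, 1.36], [0.19, 2.51], [-1.53, 4.68], [0.08, 2.07], [-3.09, 3.09]. Speed limits (rad/s): [2.57, 2.57, 3.14, 3.14, 3.14, 3.14, 3.14].

### API

Orientations are given as a rotation vector (axis times angle).
In Python, from workcell import read_state, snapshot, close_job, tip_extent gives the robot as it stands.
- The arm moves only by the tool send_rows, never from a script. Its argument "series" is a list of rows, each an object of numbers: "tx", "ty", "tz": the shift along the tool's x, y, z in cm; "ax", "ay", "az": the turn, a rotation vector about the tool's x, y, z in rad; "jaw": the finger opening in cm, from 0 to 8.54. In form: [{"tx": .., "ty": .., "tz": .., "ax": .., "ay": .., "az": .., "jaw": ..}, ...]. A call has 1 to 10 rows; each row shifts and turns the commanded pose from where the row before left it, along the tool's axes as they then stand; what a row does not reach is not made up. A row lasts 1/12 s, in which the tool goes at most 41.7 mm and 7.16 degrees, less where a joint would pass 70% of its speed; a pose out of reach is approached as far as the arm can. A call with a gripper value outside its range is refused whole. The fingers move at their own pace and stop on an object; the grip force is fixed at half the most. Time passes only in rows, so rows that do not move let the fingers close. It gives the time, the measured TCP pose, the force and the opening at its end, in the units of the state.
- read_state(): the state, without advancing time (a new reading comes with each control period).
- snapshot(name): name is "scene" or "top" or "wrist"; returns a dict with "image" (420x560x3 uint8, red, green, blue), "K" (3x3 intrinsics, pixels), "D" ([k1, k2, p1, p2, k3] as OpenCV has them; the pictures are not rectified), "pose" (4x4, takes a point from camera to world coordinates). Camera axes: x right, y down, z forward; pixel columns grow to the right and rows downward; lengths in m; the calibration is good to about 2 mm. A picture is of the moment at which its call begins. There is no depth.
- close_job(): hands the job in, once; it reports no verdict.
The state is a dict: "time": time; "q": joint angles; "qd": joint speeds; "tau": joint torques, N m; "position": TCP position; "eef_rot": TCP orientation; "ft_force": force on the tool from outside, world axes, zero at the start; "wrist_torque": the same for the moment, N m; "gripper_width": finger opening in m.
Only numpy, scipy, OpenCV 4.12 (cv2) and the standard library are available. Lean on these libraries where they do the work, as an engineer would, in place of code of your own. Each camera call takes 0.05 s, during which the arm holds its last target. There are 200 camera calls.

### The job

On the bench stand two sample holders with sprung lids: open the cuvette holder, the one whose lid has a square raised plate (not a round cap). Press down its release tab with a fingertip so that the lid springs up by itself, then gently push the lid over, past upright, until it stays fully open, and take the hand away. Do not pinch or lift anything; leave the round-capped vial holder shut and its tab unpressed, and do not disturb the other things on the bench.

Things in the scene. Friction and masses are not known exactly. Their poses are not given: they have to be found in the camera images.
- cuvette_holder: The holder to open: white box, grey 90 x 90 mm lid with a square raised plate (52 x 52 x 8 mm), black release tab in front. Fixed, 175 x 110 mm; rim 74 mm, shut lid's flat top 83.5 mm above the bench. Origin: on the bench under its middle; its +x runs from tab to hinge, z up; turned up to 0.3 rad from tab facing the robot. Pad centre at (-82, 0, 68), hinge at (45, 0, 76.5) mm
- cuvette_pad (a point): Middle of the upper face of the cuvette holder's black tab pad, 68 mm above the bench; pad 42 mm (holder x) by 40 mm (y). It rocks about a pivot 36 mm towards the hinge, 10 mm lower. Pressed straight down here it gives about 8 mm: 1.5 N starts it, 4 N reaches the stop. Beyond it, at the lid's front edge, is its 34 mm wide steel hook, top 89 mm above the bench: keep 10 mm clear of that
- cuvette_tab (a joint): Turn of the cuvette holder's release tab, rad: 0 = at rest (spring returns it), the lid is let go at about 0.15, 0.22 = stop
- cuvette_lid (a joint): Opening angle of the cuvette holder's lid, rad: 0 = shut, latched. Let go, a spring lifts it in about 0.5 s to about 0.85, where it stays. From there it is free and light (0.1 kg, under 2 N at its edge, damped): pushed past upright (1.57) it falls slowly to its stop at 1.95 and stays; short of upright it sinks back to 0.85
- cuvette_edge (a point): Middle of the lower front edge of the cuvette holder's lid, on the lid's underside, 90 mm from the hinge axis; moves with the lid (77 mm above the bench when shut, about 144 mm when sprung up, 166 mm when upright). The lid is 7 mm thick
- cuvette_hinge (a point): Middle of the cuvette lid's hinge axis, 45 mm beyond the holder's middle and 76.5 mm above the bench; the axis runs along the holder's y, and this point's axes are the holder's
- vial_holder: The holder to leave shut: the same box, lid and tab, but its lid carries a round raised cap (54 mm across, 12 mm high). Fixed, 175 x 110 mm; rim 74 mm, shut lid's flat top 83.5 mm above the bench. Origin: on the bench under its middle; its +x runs from tab to hinge, z up; turned up to 0.3 rad from tab facing the robot
- vial_tab (a joint): Release tab of the vial holder, rad: 0 = at rest
- vial_lid (a joint): Lid of the vial holder, rad: 0 = shut
- sample_vial: Loose capped glass vial, 28 mm across, 55 mm high, between the two holders; origin under its centre. Bystander
- logger: Loose yellow and black hand-held logger lying on the bench nearer the robot, about 135 x 28 x 20 mm; origin under its centre. Bystander
- cuvette_rack: Loose white rack of cuvettes, 50 x 90 mm, 46 mm high, to the robot's right; origin under its centre. Bystander
- beaker: Loose glass beaker, 66 mm across, 85 mm high, to the robot's left; origin under its centre. Bystander
- tip_box: Loose clear and blue tip box, 85 x 120 x 55 mm, beyond the holders; origin under its centre. Bystander
- dish: Loose covered glass dish, 92 mm across, 16 mm high, to the robot's right; origin under its centre. Bystander
- reagent: Loose amber bottle, 64 mm across, 130 mm high, to the robot's left; origin under its centre. Bystander

How it is judged:
On the way, in this order (a step that is already met when the one before it is completed fails the run):
1. the cuvette holder's release tab is pressed down, the lid still shut (value of joint cuvette_tab above 0.1 rad and value of joint cuvette_lid below 0.1 rad and contact force between the fingers and cuvette_tab above 0.5 N).
2. the lid has sprung up by itself, untouched (value of joint cuvette_lid between 0.7 and 1.2 rad and contact force between each of the arm, the fingers and cuvette_lid below 0.1 N), for 0.1 s.
3. the lid is pushed over to its open stop (value of joint cuvette_lid above 1.85 rad), for 0.1 s.
At the end, for the whole second after the job is handed in: The cuvette holder's lid rests at its open stop (above 1.85 rad of 1.95), its tab is back at rest (below 0.05 rad), the vial holder's lid and tab are at rest (below 0.05 rad), and no loose thing stands more than 20 mm from its start (value of joint cuvette_lid above 1.85 rad and value of joint each of cuvette_tab, vial_lid, vial_tab below 0.05 rad and velocity of joint cuvette_lid below 0.1 rad/s and distance of each of sample_vial, logger, cuvette_rack, beaker, tip_box, dish, reagent from where it was at the start of the episode below 0.02 m); the robot touches nothing.
It fails at once if the vial holder is opened or its tab pressed (value of joint any of vial_lid, vial_tab above 0.1 rad).
It fails at once if the lid is pinched or forced: more than 30 N on it (contact force between the fingers and cuvette_lid above 30 N).
It fails at once if a bystander is lifted, carried or knocked more than 20 mm (distance of any of sample_vial, logger, cuvette_rack, beaker, tip_box, dish, reagent from where it was at the start of the episode above 0.02 m).
It also fails if it takes over 42 s, if anything falls off the work surface, if the arm or the gripper's body presses on something with over 40 N, if the wrist force passes 120 N, or if a joint passes its speed limit or range.

## Working session

There is one attempt and no reset: what is moved stays moved. The work goes in short steps, Python scripts to look and compute and a tool call to move; the robot and the scene stay as the last step left them, time stands still between calls to the robot, and variables do not carry over. Pictures are saved under pics/ and viewed, on a budget of 10 in all, crops included, one or two more only if the job needs it, and the job is handed in when it is done.

Besides the shell and the picture viewer there is one more tool, called after ">>>" as a command line: name --argument value ..., lists and objects as JSON in quotes. send_rows: Moves the arm, as the interface text tells. Its arguments: {"type":"object","properties":{"series":{"type":"array"}},"required":["series"]}

```bash
mkdir -p pics
python3 - <<'E'
from workcell import *
import cv2,numpy as np
s=read_state();print({k:np.round(v,3).tolist() for k,v in s.items()});print(tip_extent if not callable(tip_extent) else tip_extent())
for n in("scene","top"):
    d=snapshot(n);cv2.imwrite(f"pics/{n}0.png",d["image"][:,:,::-1]);np.savez(f"{n}0.npz",**d)
    print(n,np.round(d["K"],1).tolist(),np.round(d["D"],3),np.round(d["pose"],3).tolist())
E
```

```text
{'time': 0.0, 'q': [-1.387, 0.592, 0.048, 1.61, -0.033, 0.943, -0.034], 'qd': [0.0, -0.0, -0.001, -0.001, -0.0, 0.002, 0.0], 'tau': [0.0, -54.871, 1.546, -19.813, 0.009, 0.009, -0.0], 'position': [0.198, 0.697, 0.238], 'eef_rot': [-0.433, -3.111, 0.004], 'ft_force': [-0.325, -0.283, -1.277], 'wrist_torque': [-0.011, -0.037, -0.013], 'gripper_width': 0.085}
0.008
scene [[536.5, 0.0, 275.4], [0.0, 536.5, 207.4], [0.0, 0.0, 1.0]] [-0.157  0.     0.     0.     0.   ] [[-0.608, 0.582, -0.54, 1.258], [0.794, 0.434, -0.427, 0.583], [-0.014, -0.688, -0.726, 1.012], [0.0, 0.0, 0.0, 1.0]]
top [[428.2, 0.0, 280.3], [0.0, 428.2, 212.0], [0.0, 0.0, 1.0]] [-0.005  0.     0.     0.     0.   ] [[-0.025, -0.995, 0.093, 0.453], [-0.999, 0.023, -0.022, 0.022], [0.02, -0.094, -0.995, 1.359], [0.0, 0.0, 0.0, 1.0]]
```

View pics/top0.png

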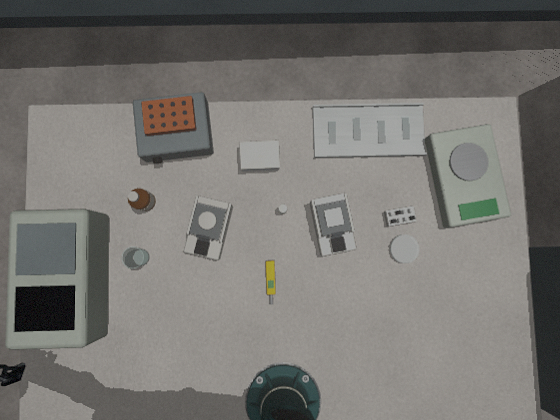

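View pics/scene0.png

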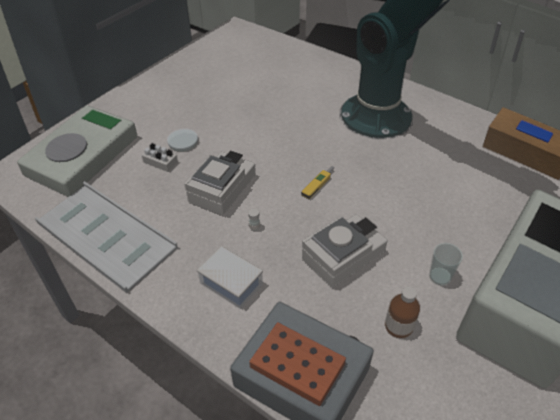

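The top view shows the cuvette holder (square plate) at about (333,224) with its black tab at (338,242). The vial holder (round cap) is at (208,228). In the scene view the square-plate holder is at (220,180), with its tab at (233,157).

```bash
cat > h.py <<'E'
import numpy as np,cv2
def ray(d,px):
    u=cv2.undistortPoints(np.array(px,float).reshape(-1,1,2),d["K"],d["D"]).reshape(-1,2)
    R=d["pose"][:3,:3];return d["pose"][:3,3],np.c_[u,np.ones(len(u))]@R.T
def plane(d,px,z):
    o,v=ray(d,px);return o+v*((z-o[2])/v[:,2])[:,None]
def proj(d,P):
    T=np.linalg.inv(d["pose"]);r=cv2.Rodrigues(T[:3,:3])[0]
    return cv2.projectPoints(np.array(P,float).reshape(-1,1,3),r,T[:3,3],d["K"],d["D"])[0].reshape(-1,2)
E
python3 - <<'E'
from h import *
for n,(x0,y0,x1,y1),s in(("top",(295,180,375,265),9),("scene",(175,140,265,215),8)):
    d=dict(np.load(f"{n}0.npz"));im=d["image"];c=im[y0:y1,x0:x1]
    cv2.imwrite(f"pics/{n}crop.png",cv2.resize(c[:,:,::-1],None,fx=s,fy=s,interpolation=cv2.INTER_CUBIC)[:600,:800])
    m=(c.max(2)<60).astype(np.uint8)
    nn,l,st,ce=cv2.connectedComponentsWithStats(m)
    for i in range(1,nn):
        if st[i,4]>25:
            p=ce[i]+[x0,y0];print(n,"dark",p,st[i],plane(d,[p],.068))
            ct=max(cv2.findContours((l==i).astype(np.uint8),0,2)[0],key=cv2.contourArea)
            print(cv2.minAreaRect(ct))
E
```

```text
scene dark [232.3515625 157.0625   ] [ 45  12  22  12 128] [[ 0.47769989 -0.17652933  0.068     ]]
((55.70000457763672, 16.39999771118164), (19.28989028930664, 9.803058624267578), 18.43494987487793)
```

View pics/topcrop.png

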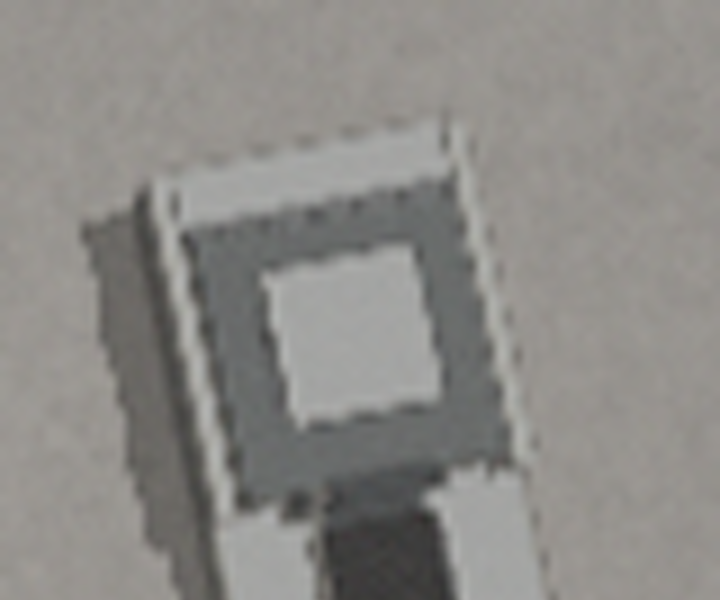

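The crop (9x, origin 295,180) shows the square plate centred at about (355,335). The lid corners are at (185,232), (455,178), (510,465) and (240,505). The black tab is below, from about (325..445, 515).

Run:
```python
from h import *
d=dict(np.load("top0.npz"));im=d["image"]
f=lambda L:[[(x+.5)/9-.5+295,(y+.5)/9-.5+180] for x,y in L]
L=plane(d,f([(185,232),(455,178),(510,465),(240,505)]),.0835)
P=plane(d,f([(264,270),(415,245),(440,395),(302,428)]),.0915)
for n,A in(("lid",L),("plate",P)):
    print(n,A.round(4).tolist(),"c",A.mean(0).round(4),"sides",np.linalg.norm(A-np.roll(A,-1,0),axis=1).round(4))
    v=(A[0]+A[1]-A[2]-A[3]);w=A[0]-A[1]+A[3]-A[2];print("yaw",np.arctan2(v[1],v[0]),np.arctan2(-w[0],w[1]))
c=im[180:265,295:375]
m=(c.max(2)<85).astype(np.uint8);nn,l,st,ce=cv2.connectedComponentsWithStats(m)
for i in range(1,nn):
    if st[i,4]>40:print(st[i],ce[i],plane(d,[ce[i]+[295,180]],.068),c[l==i].mean(0))
print(c[60:80,45].max(1))
```

```text
lid [[0.5904, -0.112, 0.0835], [0.6065, -0.2031, 0.0835], [0.5101, -0.2177, 0.0835], [0.499, -0.1273, 0.0835]] c [ 0.5515 -0.165   0.0835] sides [0.0925 0.0975 0.091  0.0927]
yaw 0.1578174715565306 0.14896424979379902
plate [[0.5763, -0.137, 0.0915], [0.5835, -0.1875, 0.0915], [0.5334, -0.1939, 0.0915], [0.5236, -0.1478, 0.0915]] c [ 0.5542 -0.1665  0.0915] sides [0.051  0.0504 0.0472 0.0538]
yaw 0.16552771879590475 0.17437891351470322
[15 22  8 38 47] [18.63829787 40.85106383] [[ 0.54493187 -0.10764229  0.068     ]] [77.23404255 76.17021277 73.23404255]
[ 36  52  15  20 222] [42.53153153 61.91891892] [[ 0.47954163 -0.17780994  0.068     ]] [65.01351351 64.55405405 63.97747748]
[ 61  62  67  65  57  64  67  60  61  62  63 125 131 130 153 152 150 154
 151 151]
```

>>> send_rows --series '[{"tx": -3.6, "ty": -1.8, "tz": -0.3, "jaw": 0}, {"tx": -3.6, "ty": -1.8, "tz": -0.3, "jaw": 0}, {"tx": -3.6, "ty": -1.8, "tz": -0.3, "jaw": 0}, {"tx": -3.6, "ty": -1.8, "tz": -0.3, "jaw": 0}, {"tx": -3.6, "ty": -1.8, "tz": -0.3, "jaw": 0}, {"tx": -3.6, "ty": -1.8, "tz": -0.3, "jaw": 0}, {"tx": -3.6, "ty": -1.8, "tz": -0.3, "jaw": 0}, {"tx": -3.6, "ty": -1.8, "tz": -0.3, "jaw": 0}, {"tx": -3.6, "ty": -1.8, "tz": -0.3, "jaw": 0}, {"tx": -3.6, "ty": -1.8, "tz": -0.3, "jaw": 0}]'

```text
invalid input at $.series[0]: expected keys tx, ty, tz, ax, ay, az, jaw
```

>>> send_rows --series '[{"tx": -3.6, "ty": -1.8, "tz": -0.3, "ax": 0, "ay": 0, "az": 0, "jaw": 0}, {"tx": -3.6, "ty": -1.8, "tz": -0.3, "ax": 0, "ay": 0, "az": 0, "jaw": 0}, {"tx": -3.6, "ty": -1.8, "tz": -0.3, "ax": 0, "ay": 0, "az": 0, "jaw": 0}, {"tx": -3.6, "ty": -1.8, "tz": -0.3, "ax": 0, "ay": 0, "az": 0, "jaw": 0}, {"tx": -3.6, "ty": -1.8, "tz": -0.3, "ax": 0, "ay": 0, "az": 0, "jaw": 0}, {"tx": -3.6, "ty": -1.8, "tz": -0.3, "ax": 0, "ay": 0, "az": 0, "jaw": 0}, {"tx": -3.6, "ty": -1.8, "tz": -0.3, "ax": 0, "ay": 0, "az": 0, "jaw": 0}, {"tx": -3.6, "ty": -1.8, "tz": -0.3, "ax": 0, "ay": 0, "az": 0, "jaw": 0}, {"tx": -3.6, "ty": -1.8, "tz": -0.3, "ax": 0, "ay": 0, "az": 0, "jaw": 0}, {"tx": -3.6, "ty": -1.8, "tz": -0.3, "ax": 0, "ay": 0, "az": 0, "jaw": 0}]'

```text
time: 0.93
position: [0.4961, 0.4241, 0.2691]
eef_rot: [-0.433, -3.111, 0.001]
ft_force: [0.6, 0.5, -0.4]
gripper_width: -0.0003
```

>>> send_rows --series '[{"tx": -1.0, "ty": -3.9, "tz": 0, "ax": 0, "ay": 0, "az": 0, "jaw": 0}, {"tx": -1.0, "ty": -3.9, "tz": 0, "ax": 0, "ay": 0, "az": 0, "jaw": 0}, {"tx": -1.0, "ty": -3.9, "tz": 0, "ax": 0, "ay": 0, "az": 0, "jaw": 0}, {"tx": -1.0, "ty": -3.9, "tz": 0, "ax": 0, "ay": 0, "az": 0, "jaw": 0}, {"tx": -1.0, "ty": -3.9, "tz": 0, "ax": 0, "ay": 0, "az": 0, "jaw": 0}, {"tx": -1.0, "ty": -3.9, "tz": 0, "ax": 0, "ay": 0, "az": 0, "jaw": 0}, {"tx": -1.0, "ty": -3.9, "tz": 0, "ax": 0, "ay": 0, "az": 0, "jaw": 0}, {"tx": -1.0, "ty": -3.9, "tz": 0, "ax": 0, "ay": 0, "az": 0, "jaw": 0}, {"tx": -1.0, "ty": -3.9, "tz": 0, "ax": 0, "ay": 0, "az": 0, "jaw": 0}, {"tx": -1.0, "ty": -3.9, "tz": 0, "ax": 0, "ay": 0, "az": 0, "jaw": 0}]'

```text
time: 1.77
position: [0.4841, 0.0215, 0.2692]
eef_rot: [-0.433, -3.111, -0.0]
ft_force: [0.8, 0.2, -0.3]
gripper_width: -0.0001
```

>>> send_rows --series '[{"tx": 0, "ty": 0, "tz": 0, "ax": 0, "ay": 0, "az": -0.11, "jaw": 0}, {"tx": 0, "ty": 0, "tz": 0, "ax": 0, "ay": 0, "az": -0.11, "jaw": 0}, {"tx": 0, "ty": 0, "tz": 0, "ax": 0, "ay": 0, "az": -0.11, "jaw": 0}, {"tx": 0, "ty": 0, "tz": 0, "ax": 0, "ay": 0, "az": -0.11, "jaw": 0}, {"tx": 0, "ty": 0, "tz": 0, "ax": 0, "ay": 0, "az": 0, "jaw": 0}]'

```text
time: 2.18
position: [0.4845, 0.0232, 0.2691]
eef_rot: [0.258, -3.13, -0.0]
ft_force: [1.0, 0.1, 0.9]
gripper_width: -0.0
```

```bash
cat >> h.py <<'E'
from scipy.spatial.transform import Rotation as Ro
O=np.array([.553,-.166,0]);YAW=.162
H=Ro.from_euler('z',YAW).as_matrix()
def rep(s):
    import workcell
    R=Ro.from_rotvec(s["eef_rot"]).as_matrix();te=workcell.tip_extent;te=te() if callable(te) else te
    p=np.array(s["position"]);tip=p+R[:,2]*te
    print("t",s["time"],"te",te,"tip in holder mm",((tip-O)@H*1000).round(1),"F",np.round(s["ft_force"],1))
    print("tool axes in holder\n",(H.T@R).round(3),"\nq",np.round(s["q"],2))
    return p,R,tip
E
python3 - <<'E'
from workcell import *;from h import *
rep(read_state())
E
```

```text
t 2.1833 te 0.008 tip in holder mm [-37.1 197.7 261.1] F [1.  0.1 0.9]
tool axes in holder
 [[-1.    -0.003 -0.001]
 [-0.003  1.     0.   ]
 [ 0.001  0.    -1.   ]] 
q [-0.21  0.25  0.09  2.11 -0.03  0.78  1.63]
```

>>> send_rows --series '[{"tx": 0.9, "ty": -3.95, "tz": 0, "ax": 0, "ay": 0, "az": 0, "jaw": 0}, {"tx": 0.9, "ty": -3.95, "tz": 0, "ax": 0, "ay": 0, "az": 0, "jaw": 0}, {"tx": 0.9, "ty": -3.95, "tz": 0, "ax": 0, "ay": 0, "az": 0, "jaw": 0}, {"tx": 0.9, "ty": -3.95, "tz": 0, "ax": 0, "ay": 0, "az": 0, "jaw": 0}, {"tx": 0.9, "ty": -3.95, "tz": 0, "ax": 0, "ay": 0, "az": 0, "jaw": 0}, {"tx": 0, "ty": 0, "tz": 4, "ax": 0, "ay": 0, "az": 0, "jaw": 0}, {"tx": 0, "ty": 0, "tz": 4, "ax": 0, "ay": 0, "az": 0, "jaw": 0}, {"tx": 0, "ty": 0, "tz": 0, "ax": 0, "ay": -0.1, "az": 0, "jaw": 0}, {"tx": 0, "ty": 0, "tz": 0, "ax": 0, "ay": -0.1, "az": 0, "jaw": 0}, {"tx": 0, "ty": 0, "tz": 0, "ax": 0, "ay": 0, "az": 0, "jaw": 0}]'

```text
time: 3.02
position: [0.4663, -0.1798, 0.1865]
eef_rot: [-0.227, 2.94, 0.029]
ft_force: [-1.6, 0.2, 0.1]
gripper_width: -0.0
```

Run:
```python
from workcell import *;from h import *
rep(read_state())
d=snapshot("wrist");np.savez("w1.npz",**d)
im=d["image"][:,:,::-1].copy()
for P in [(-82,0,68),(-103,20,68),(-103,-20,68),(-61,20,68),(-61,-20,68),(-45,45,83.5),(-45,-45,83.5),(45,45,83.5),(45,-45,83.5),(26,26,91.5),(-26,26,91.5),(-26,-26,91.5)]:
    u=proj(d,O+H@np.array(P)/1000)[0]
    if abs(u).max()<2000: cv2.circle(im,tuple(int(round(x)) for x in u),3,(0,0,255),1)
cv2.imwrite("pics/w1.png",im)
```

```text
t 3.0167 te 0.008 tip in holder mm [-86.3   0.4 178.6] F [-1.6  0.2  0.1]
tool axes in holder
 [[-0.981  0.007  0.192]
 [ 0.008  1.     0.003]
 [-0.192  0.005 -0.981]] 
q [ 0.32  0.35  0.01  2.26 -0.27  0.38  2.3 ]
```

View pics/w1.png

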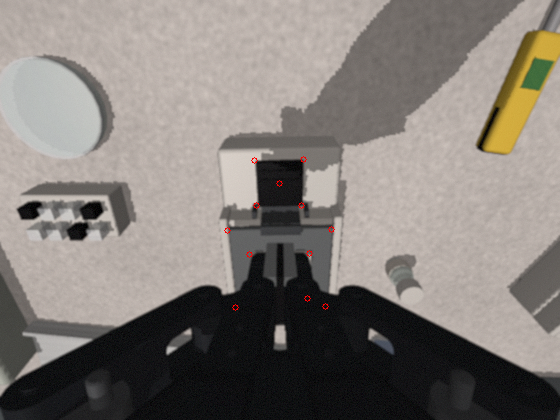

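The wrist view shows the black tab centred at about (280,184), against my projected (280,183). The lid corners agree too, so the pose is confirmed.

>>> send_rows --series '[{"tx": 0.6, "ty": 0, "tz": 3.0, "ax": 0, "ay": 0, "az": 0, "jaw": 0}, {"tx": 0.6, "ty": 0, "tz": 3.0, "ax": 0, "ay": 0, "az": 0, "jaw": 0}, {"tx": 0.4, "ty": 0, "tz": 2.0, "ax": 0, "ay": 0, "az": 0, "jaw": 0}, {"tx": 0.2, "ty": 0, "tz": 1.0, "ax": 0, "ay": 0, "az": 0, "jaw": 0}, {"tx": 0, "ty": 0, "tz": 0, "ax": 0, "ay": 0, "az": 0, "jaw": 0}, {"tx": 0, "ty": 0, "tz": 0, "ax": 0, "ay": 0, "az": 0, "jaw": 0}]'

```text
time: 3.57
position: [0.4747, -0.1783, 0.0979]
eef_rot: [-0.241, 2.932, 0.024]
ft_force: [-0.8, -0.3, 0.7]
gripper_width: 0.0
```

Run:
```python
from workcell import *;from h import *
rep(read_state())
```

```text
t 3.5667 te 0.008 tip in holder mm [-77.7   0.5  90.1] F [-0.8 -0.3  0.7]
tool axes in holder
 [[-0.98  -0.002  0.199]
 [-0.002  1.     0.   ]
 [-0.199 -0.    -0.98 ]] 
q [ 0.39  0.52 -0.09  2.3  -0.33  0.15  2.38]
```

>>> send_rows --series '[{"tx": 0.4, "ty": 0, "tz": 0, "ax": 0, "ay": 0.06, "az": 0, "jaw": 0}, {"tx": 0.4, "ty": 0, "tz": 0, "ax": 0, "ay": 0.06, "az": 0, "jaw": 0}, {"tx": 0, "ty": 0, "tz": 0, "ax": 0, "ay": 0, "az": 0, "jaw": 0}, {"tx": 0, "ty": 0, "tz": 0, "ax": 0, "ay": 0, "az": 0, "jaw": 0}, {"tx": 0, "ty": 0, "tz": 0, "ax": 0, "ay": 0, "az": 0, "jaw": 0}]'

```text
time: 3.98
position: [0.4658, -0.1797, 0.0971]
eef_rot: [-0.251, 3.049, 0.009]
ft_force: [-0.3, -0.0, 0.8]
gripper_width: -0.0002
```

Run:
```python
from workcell import *;from h import *
rep(read_state())
```

```text
t 3.9833 te 0.008 tip in holder mm [-87.6   0.5  89.1] F [-0.3 -0.   0.8]
tool axes in holder
 [[-0.997 -0.002  0.082]
 [-0.002  1.    -0.001]
 [-0.082 -0.001 -0.997]] 
q [ 0.24  0.53  0.09  2.26 -0.29  0.29  2.31]
```

Good: x is −87.6 and there is joint margin. Now descend towards the pad.

>>> send_rows --series '[{"tx": 0.05, "ty": 0, "tz": 0.6, "ax": 0, "ay": 0, "az": 0, "jaw": 0}, {"tx": 0.05, "ty": 0, "tz": 0.6, "ax": 0, "ay": 0, "az": 0, "jaw": 0}, {"tx": 0.02, "ty": 0, "tz": 0.3, "ax": 0, "ay": 0, "az": 0, "jaw": 0}, {"tx": 0.02, "ty": 0, "tz": 0.2, "ax": 0, "ay": 0, "az": 0, "jaw": 0}, {"tx": 0, "ty": 0, "tz": 0, "ax": 0, "ay": 0, "az": 0, "jaw": 0}, {"tx": 0, "ty": 0, "tz": 0, "ax": 0, "ay": 0, "az": 0, "jaw": 0}]'

```text
time: 4.48
position: [0.4646, -0.1801, 0.0787]
eef_rot: [-0.249, 3.052, 0.011]
ft_force: [-0.0, -0.1, 0.4]
gripper_width: 0.0002
```

Run:
```python
from workcell import *;from h import *
rep(read_state())
```

```text
t 4.4833 te 0.008 tip in holder mm [-88.9   0.3  70.8] F [-0.  -0.1  0.4]
tool axes in holder
 [[-0.997 -0.001  0.079]
 [-0.001  1.     0.001]
 [-0.079  0.001 -0.997]] 
q [ 0.25  0.57  0.06  2.27 -0.3   0.25  2.32]
```

Press slowly, 1 mm per row.

>>> send_rows --series '[{"tx": 0, "ty": 0, "tz": 0.1, "ax": 0, "ay": 0, "az": 0, "jaw": 0}, {"tx": 0, "ty": 0, "tz": 0.1, "ax": 0, "ay": 0, "az": 0, "jaw": 0}, {"tx": 0, "ty": 0, "tz": 0.1, "ax": 0, "ay": 0, "az": 0, "jaw": 0}, {"tx": 0, "ty": 0, "tz": 0.1, "ax": 0, "ay": 0, "az": 0, "jaw": 0}, {"tx": 0, "ty": 0, "tz": 0.1, "ax": 0, "ay": 0, "az": 0, "jaw": 0}, {"tx": 0, "ty": 0, "tz": 0.1, "ax": 0, "ay": 0, "az": 0, "jaw": 0}]'

```text
time: 4.98
position: [0.4649, -0.1801, 0.0731]
eef_rot: [-0.249, 3.052, 0.01]
ft_force: [-1.5, -1.0, 2.0]
gripper_width: 0.0003
```

>>> send_rows --series '[{"tx": 0, "ty": 0, "tz": 0.1, "ax": 0, "ay": 0, "az": 0, "jaw": 0}, {"tx": 0, "ty": 0, "tz": 0.1, "ax": 0, "ay": 0, "az": 0, "jaw": 0}, {"tx": 0, "ty": 0, "tz": 0, "ax": 0, "ay": 0, "az": 0, "jaw": 0}]'

```text
time: 5.23
position: [0.4647, -0.1801, 0.0709]
eef_rot: [-0.249, 3.053, 0.01]
ft_force: [-2.1, -1.8, 3.5]
gripper_width: 0.0
```

>>> send_rows --series '[{"tx": 0, "ty": 0, "tz": 0.1, "ax": 0, "ay": 0, "az": 0, "jaw": 0}, {"tx": 0, "ty": 0, "tz": 0.1, "ax": 0, "ay": 0, "az": 0, "jaw": 0}, {"tx": 0, "ty": 0, "tz": 0, "ax": 0, "ay": 0, "az": 0, "jaw": 0}, {"tx": 0, "ty": 0, "tz": 0, "ax": 0, "ay": 0, "az": 0, "jaw": 0}]'

```text
time: 5.57
position: [0.465, -0.1799, 0.069]
eef_rot: [-0.249, 3.053, 0.011]
ft_force: [-3.8, -1.1, 3.6]
gripper_width: -0.0003
```

Run:
```python
from workcell import *;from h import *
rep(read_state())
d=snapshot("scene");im=d["image"][110:230,160:290,::-1]
cv2.imwrite("pics/s2.png",cv2.resize(im,None,fx=5,fy=5,interpolation=cv2.INTER_CUBIC))
```

```text
t 5.5667 te 0.008 tip in holder mm [-88.5   0.5  61. ] F [-3.8 -1.1  3.6]
tool axes in holder
 [[-0.997 -0.001  0.079]
 [-0.001  1.     0.001]
 [-0.079  0.001 -0.997]] 
q [ 0.26  0.59  0.05  2.27 -0.3   0.22  2.33]
```

View pics/s2.png

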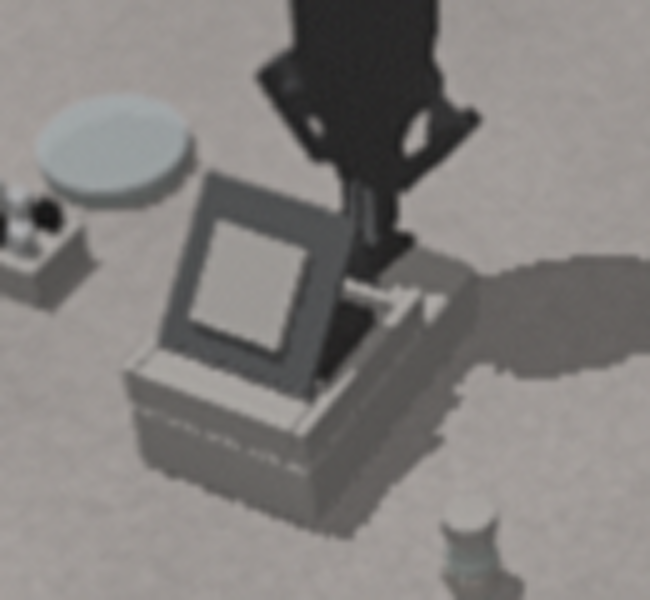

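The crop shows the grey lid sprung up and clear of the black fingers on the tab. I'll wait a few rows and then rise straight up.

>>> send_rows --series '[{"tx": 0, "ty": 0, "tz": 0, "ax": 0, "ay": 0, "az": 0, "jaw": 0}, {"tx": 0, "ty": 0, "tz": 0, "ax": 0, "ay": 0, "az": 0, "jaw": 0}, {"tx": -0.1, "ty": 0, "tz": -1.2, "ax": 0, "ay": 0, "az": 0, "jaw": 0}, {"tx": -0.1, "ty": 0, "tz": -1.5, "ax": 0, "ay": 0, "az": 0, "jaw": 0}, {"tx": -0.1, "ty": 0, "tz": -1.5, "ax": 0, "ay": 0, "az": 0, "jaw": 0}, {"tx": -0.1, "ty": 0, "tz": -1.5, "ax": 0, "ay": 0, "az": 0, "jaw": 0}, {"tx": -0.1, "ty": 0, "tz": -1.2, "ax": 0, "ay": 0, "az": 0, "jaw": 0}, {"tx": 0, "ty": 0, "tz": 0, "ax": 0, "ay": 0, "az": 0, "jaw": 0}, {"tx": 0, "ty": 0, "tz": 0, "ax": 0, "ay": 0, "az": 0, "jaw": 0}]'

```text
time: 6.37
position: [0.4674, -0.1798, 0.139]
eef_rot: [-0.252, 3.047, 0.008]
ft_force: [0.2, -0.8, 0.5]
gripper_width: 0.0001
```

Run:
```python
from workcell import *;from h import *
rep(read_state())
```

```text
t 6.3667 te 0.008 tip in holder mm [-86.    0.2 131. ] F [ 0.2 -0.8  0.5]
tool axes in holder
 [[-0.996 -0.003  0.084]
 [-0.003  1.    -0.001]
 [-0.084 -0.002 -0.996]] 
q [ 0.19  0.46  0.14  2.24 -0.26  0.39  2.29]
```

>>> send_rows --series '[{"tx": -1.0, "ty": 0, "tz": 0.2, "ax": 0, "ay": 0, "az": 0, "jaw": 0}, {"tx": -1.0, "ty": 0, "tz": 0.2, "ax": 0, "ay": 0, "az": 0, "jaw": 0}, {"tx": -1.0, "ty": 0, "tz": 0.2, "ax": 0, "ay": 0, "az": 0, "jaw": 0}, {"tx": -1.0, "ty": 0, "tz": 0.2, "ax": 0, "ay": 0, "az": 0, "jaw": 0}, {"tx": -0.8, "ty": 0, "tz": 0.1, "ax": 0, "ay": 0, "az": 0, "jaw": 0}, {"tx": -0.6, "ty": 0, "tz": 0.05, "ax": 0, "ay": 0, "az": 0, "jaw": 0}, {"tx": -0.6, "ty": 0, "tz": 0.05, "ax": 0, "ay": 0, "az": 0, "jaw": 0}, {"tx": -0.6, "ty": 0, "tz": 0.05, "ax": 0, "ay": 0, "az": 0, "jaw": 0}, {"tx": -0.6, "ty": 0, "tz": 0.05, "ax": 0, "ay": 0, "az": 0, "jaw": 0}, {"tx": -0.6, "ty": 0, "tz": 0.05, "ax": 0, "ay": 0, "az": 0, "jaw": 0}]'

```text
time: 7.2
position: [0.5429, -0.1672, 0.1331]
eef_rot: [-0.249, 3.052, 0.01]
ft_force: [-1.6, 1.0, 0.6]
gripper_width: 0.0001
```

Run:
```python
from workcell import *;from h import *
rep(read_state())
d=snapshot("scene");im=d["image"][110:230,160:290,::-1]
cv2.imwrite("pics/s3.png",cv2.resize(im,None,fx=5,fy=5,interpolation=cv2.INTER_CUBIC))
```

```text
t 7.2 te 0.008 tip in holder mm [ -9.5   0.4 125.1] F [-1.6  1.   0.6]
tool axes in holder
 [[-0.997 -0.001  0.079]
 [-0.001  1.     0.   ]
 [-0.079  0.    -0.997]] 
q [ 0.12  0.53  0.16  2.1  -0.26  0.46  2.21]
```

View pics/s3.png

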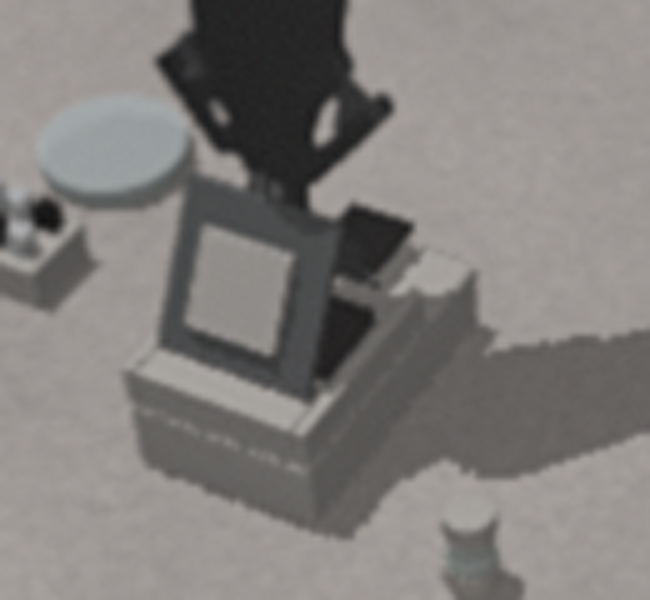

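The lid is now steeper, with the fingers behind its edge and contact just made. Carry on to x ≈ 50.

>>> send_rows --series '[{"tx": -0.6, "ty": 0, "tz": 0.05, "ax": 0, "ay": 0, "az": 0, "jaw": 0}, {"tx": -0.6, "ty": 0, "tz": 0.05, "ax": 0, "ay": 0, "az": 0, "jaw": 0}, {"tx": -0.6, "ty": 0, "tz": 0.05, "ax": 0, "ay": 0, "az": 0, "jaw": 0}, {"tx": -0.6, "ty": 0, "tz": 0.05, "ax": 0, "ay": 0, "az": 0, "jaw": 0}, {"tx": -0.6, "ty": 0, "tz": 0.05, "ax": 0, "ay": 0, "az": 0, "jaw": 0}]'

```text
time: 7.67
position: [0.5736, -0.1622, 0.1336]
eef_rot: [-0.249, 3.051, 0.01]
ft_force: [-3.2, 0.4, 11.1]
gripper_width: -0.0001
```

>>> send_rows --series '[{"tx": -0.5, "ty": 0, "tz": 0.05, "ax": 0, "ay": 0, "az": 0, "jaw": 0}, {"tx": -0.5, "ty": 0, "tz": 0.05, "ax": 0, "ay": 0, "az": 0, "jaw": 0}, {"tx": -0.5, "ty": 0, "tz": 0.05, "ax": 0, "ay": 0, "az": 0, "jaw": 0}, {"tx": -0.5, "ty": 0, "tz": 0.05, "ax": 0, "ay": 0, "az": 0, "jaw": 0}, {"tx": -0.5, "ty": 0, "tz": 0.05, "ax": 0, "ay": 0, "az": 0, "jaw": 0}, {"tx": -0.3, "ty": 0, "tz": 0, "ax": 0, "ay": 0, "az": 0, "jaw": 0}, {"tx": 0, "ty": 0, "tz": 0, "ax": 0, "ay": 0, "az": 0, "jaw": 0}]'

```text
time: 8.25
position: [0.6013, -0.1574, 0.1326]
eef_rot: [-0.25, 3.051, 0.01]
ft_force: [-0.2, -0.4, -0.1]
gripper_width: -0.0002
```

Run:
```python
from workcell import *;from h import *
rep(read_state())
d=snapshot("scene");im=d["image"][110:230,160:290,::-1]
cv2.imwrite("pics/s4.png",cv2.resize(im,None,fx=5,fy=5,interpolation=cv2.INTER_CUBIC))
```

```text
t 8.25 te 0.008 tip in holder mm [ 49.7   0.7 124.6] F [-0.2 -0.4 -0.1]
tool axes in holder
 [[-0.997 -0.002  0.081]
 [-0.002  1.    -0.   ]
 [-0.081 -0.    -0.997]] 
q [ 0.07  0.58  0.18  1.98 -0.26  0.52  2.17]
```

View pics/s4.png

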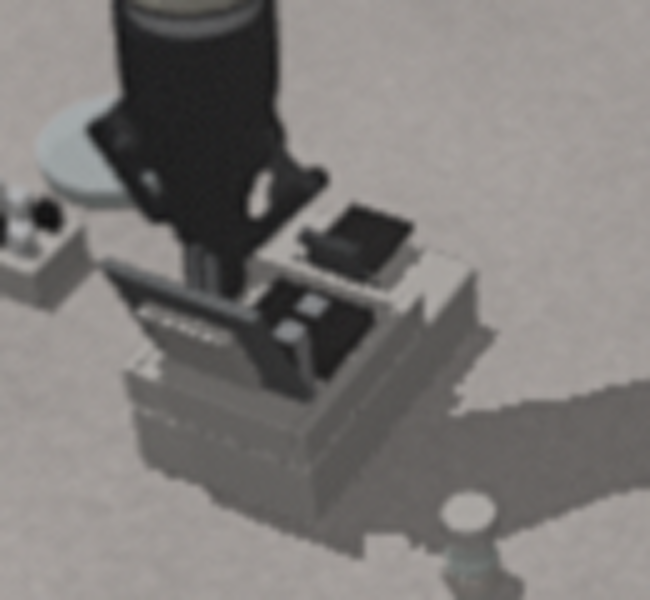

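The lid is over past upright and the force on the fingers is zero. Now back off and rise.

>>> send_rows --series '[{"tx": 1.0, "ty": 0, "tz": 0, "ax": 0, "ay": 0, "az": 0, "jaw": 0}, {"tx": 1.5, "ty": 0, "tz": 0, "ax": 0, "ay": 0, "az": 0, "jaw": 0}, {"tx": 2.0, "ty": 0, "tz": -0.5, "ax": 0, "ay": 0, "az": 0, "jaw": 0}, {"tx": 2.0, "ty": 0, "tz": -2, "ax": 0, "ay": 0, "az": 0, "jaw": 0}, {"tx": 2.0, "ty": 0, "tz": -3, "ax": 0, "ay": 0, "az": 0, "jaw": 0}, {"tx": 2.0, "ty": 0, "tz": -3, "ax": 0, "ay": 0, "az": 0, "jaw": 0}, {"tx": 0, "ty": 0, "tz": -3, "ax": 0, "ay": 0, "az": 0, "jaw": 0}, {"tx": 0, "ty": 0, "tz": 0, "ax": 0, "ay": 0, "az": 0, "jaw": 0}, {"tx": 0, "ty": 0, "tz": 0, "ax": 0, "ay": 0, "az": 0, "jaw": 0}, {"tx": 0, "ty": 0, "tz": 0, "ax": 0, "ay": 0, "az": 0, "jaw": 0}]'

```text
time: 9.13
position: [0.4872, -0.176, 0.2386]
eef_rot: [-0.25, 3.052, 0.011]
ft_force: [-0.0, -0.2, -1.4]
gripper_width: -0.0002
```

Run:
```python
from workcell import *;from h import *
s=read_state();rep(s);print(np.abs(s["qd"]).max())
d=snapshot("scene");im=d["image"][:,:,::-1].copy()
for th in(1.85,1.95):
  for y in(-45,45):
    P=np.array([45-90*np.cos(th),y,76.5+90*np.sin(th)])/1000
    print(th,y,proj(d,O+H@P).round(1))
    u=proj(d,O+H@P)[0]; u2=(u-[140,90])*4
    if th==1.95: pts=(globals().get("pts") or [])+[u2]
c=cv2.resize(im[90:240,140:340],None,fx=4,fy=4,interpolation=cv2.INTER_CUBIC)
for p in pts: cv2.circle(c,tuple(int(x) for x in p),4,(0,0,255),1)
cv2.imwrite("pics/s5.png",c)
```

```text
t 9.1333 te 0.008 tip in holder mm [-66.    0.8 230.7] F [-0.  -0.2 -1.4]
tool axes in holder
 [[-0.997 -0.001  0.079]
 [-0.001  1.     0.001]
 [-0.079  0.001 -0.997]] 
q [ 0.09  0.32  0.23  2.12 -0.18  0.65  2.19]
0.028234966905363413
1.85 -45 [[181.7 157.2]]
1.85 45 [[212.9 168.6]]
1.95 -45 [[179.9 160.1]]
1.95 45 [[211.  171.7]]
```

View pics/s5.png

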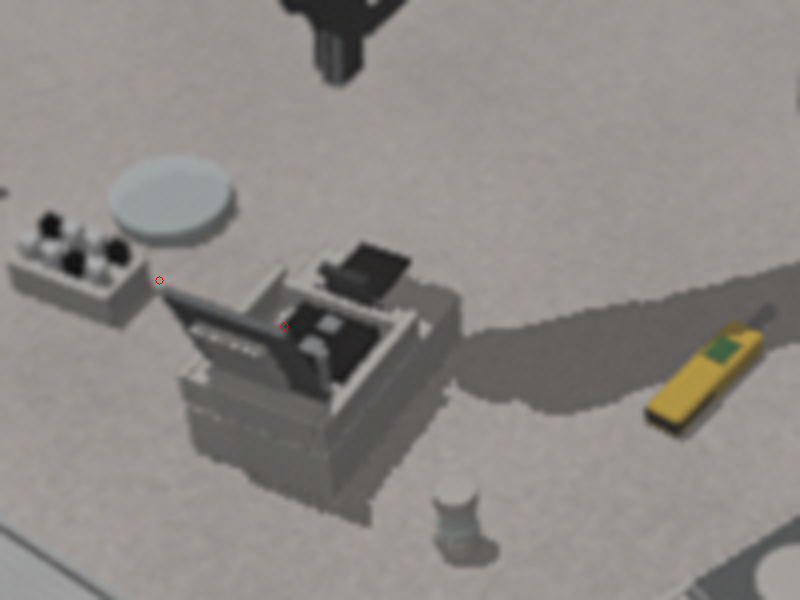

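The lid rests at its open stop: its edge at (163,290)–(290,338) lies just past the 1.95 rad marks. The tab is back up, the hand is clear, and the vial, logger, rack and dish are in place. I'll make a last bystander check and hand in.

>>> send_rows --series '[{"tx": 0, "ty": 0, "tz": 0, "ax": 0, "ay": 0, "az": 0, "jaw": 0}, {"tx": 0, "ty": 0, "tz": 0, "ax": 0, "ay": 0, "az": 0, "jaw": 0}, {"tx": 0, "ty": 0, "tz": 0, "ax": 0, "ay": 0, "az": 0, "jaw": 0}, {"tx": 0, "ty": 0, "tz": 0, "ax": 0, "ay": 0, "az": 0, "jaw": 0}]'

```text
time: 9.52
position: [0.4878, -0.1761, 0.2382]
eef_rot: [-0.25, 3.053, 0.011]
ft_force: [-0.7, -0.1, 0.1]
gripper_width: -0.0001
```

Run:
```python
from workcell import *;from h import *
a=np.load("scene0.npz")["image"].astype(int);b=snapshot("scene")["image"].astype(int)
D=np.abs(a-b).mean(2)
for n,(x,y,r) in dict(vialholder=(343,247,45),sample=(254,219,10),logger=(318,182,18),rack=(160,155,17),dish=(182,140,17),beaker=(446,264,22),tipbox=(231,276,32),reagent=(403,312,25)).items():
    print(n,D[y-r:y+r,x-r:x+r].mean().round(1))
close_job()
```

```text
vialholder 4.5
sample 4.4
logger 20.6
rack 4.4
dish 4.9
beaker 4.6
tipbox 5.1
reagent 4.2
the job is handed in; nothing more can be done
```

The cuvette holder is open and the job is handed in, at about 9.5 s of the 42 s limit. I pressed its tab with the closed fingertips, let the lid spring up untouched, pushed it past upright and moved the hand away.

**Lid and tab:** In the last picture the lid edge lies about where the 1.95 rad stop should be, a pixel or two (4x crop) beyond my projection. The tab looked back up. Both were judged from pictures, since there is no joint reading.

**Forces:** While I pushed the lid, one reading showed 11 N upwards on the hand. That is more than the "under 2 N" expected, but below the 30 N limit. It was about zero at the next reading, and the hand was clear at the end.

**Bystanders:** The vial holder, sample vial, rack, dish, beaker, tip box and reagent bottle match their starting pictures to within noise.

**One check disagreed:** The area around the logger changed more (20.6 against about 4.5 elsewhere). I put this down to the arm's shadow, because the arm's path never came near the logger and it looked unmoved in the last picture. I did not measure it again before handing in.

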